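# Lay out the trap parts in refitting order

## Task

The four parts taken off the sink trap lie in the grey rack in the order they came off, so set them out in the bare aluminium rack in the reverse order for refitting: the part in the grey bay nearest the robot goes to the aluminium bay farthest from the robot, the next one to the bay before it, and so on. Set each part down in the middle of its own bay, resting flat on the plate the same way up as it is now, and let go of it.

Things in the scene. Friction and masses are not known exactly. Their poses are not given: they have to be found in the camera images.
- gasket_mid (a point): hard red silicone gasket: rigid flat ring lying flat, outside diameter 48 mm, hole 30 mm, 14 mm high, about 30 g. Point: centre, half-way up (7 mm above its underside); z up.
- nut_mid (a point): white plastic coupling nut of the trap, lying flat: ring 46 mm in diameter (up to 50 mm over small ribs), hole 34 mm, 24 mm high, about 40 g. Point: centre, half-way up (12 mm above its underside); z up.
- clamp_mid (a point): steel pipe clamp lying flat: round band 40 mm across, 18 mm high, two ears with a cross screw at its +x side; 54 mm long (x), 40 mm wide (y), 50 g. Point: middle of the length, half-way up (9 mm above its underside); z up. Band centre at x = -7 mm: grip there across y. Ears x = 11 to 27, screw 30 mm long along y at x = 20. Its x starts within 15 deg of the grey rack's x.
- tailpiece_mid (a point): chromed tube with a flange, standing upright on its flange: flange 46 mm in diameter and 5 mm thick at the bottom, tube 32 mm in diameter above it, 52 mm high in all, about 90 g. Point: on the axis, half-way up (26 mm above its underside); z up.
- pad_gasket: flat blue rubber pad, 58 (x) x 64 (y) mm, 3 mm thick, fixed in the bay of the grey rack where the red gasket starts, so it shows which bay that was; origin at the centre of its underside, axes parallel to the grey rack's, 10 mm above the surface the rack stands on.
- pad_nut: flat blue rubber pad, 58 (x) x 64 (y) mm, 3 mm thick, fixed in the bay of the grey rack where the white nut starts, so it shows which bay that was; origin at the centre of its underside, axes parallel to the grey rack's, 10 mm above the surface the rack stands on.
- pad_clamp: flat blue rubber pad, 58 (x) x 64 (y) mm, 3 mm thick, fixed in the bay of the grey rack where the pipe clamp starts, so it shows which bay that was; origin at the centre of its underside, axes parallel to the grey rack's, 10 mm above the surface the rack stands on.
- pad_tailpiece: flat blue rubber pad, 58 (x) x 64 (y) mm, 3 mm thick, fixed in the bay of the grey rack where the chromed tube starts, so it shows which bay that was; origin at the centre of its underside, axes parallel to the grey rack's, 10 mm above the surface the rack stands on.
- old_rack: Grey plastic rack, one part in each bay at the start, on blue rubber pads (tops at z = 13 mm). Fixed plate 296 (x) x 96 (y) x 10 mm, origin under its centre, x axis pointing away from the robot within 20 deg. Five ridges across it, 4 mm thick, 8 mm high, none along the sides, make four 68 mm bays centred at x = -108 (nearest the robot), -36, 36, 108 mm, y = 0, plate top z = 10 mm.
- new_rack: Bare aluminium rack with dark ridges, empty at the start, to the left or the right of the grey one. Fixed plate 296 (x) x 96 (y) x 10 mm, origin under its centre, x axis pointing away from the robot within 20 deg. Five ridges across it, 4 mm thick, 8 mm high, none along the sides, make four 68 mm bays centred at x = -108 (nearest the robot), -36, 36, 108 mm, y = 0, plate top z = 10 mm.
Not all that is in view belongs to the job. Leave any blue or yellow look-alike of the part that bears gasket_mid alone.

How it is judged:
By the outcome, as a careful person would: the job done as asked, in the order asked, and still so for the second after the job is handed in, with the robot touching nothing.
It also fails if it takes over 93 s, if anything falls off the work surface, if the arm or the gripper's body presses on something with over 40 N, if the wrist force passes 120 N, or if a joint passes its speed limit or range.

## Robot

A 6-joint arm with a two-finger parallel gripper is mounted at the origin on the work surface. World frame = base frame: x ahead of the robot, y to its left, z up, the work surface at z = 0. Lengths are in m, angles in rad, forces in N, time in s.
With the tool pointing down it reaches from about 0.3 to 0.825 m from the base axis. Payload 5.4 kg.
Tool frame: the origin (TCP) lies midway between the tips of the shut fingers; the grasp point (between the pads) lies 19 mm behind it (arm.pinch_z is the distance from the TCP to the grasp point, in m); y points along the fingers, x is the direction in which the jaws open and shut, and the axes are right-handed (so a half turn about y gives the same grasp; the last joint's range is limited). The gripper opens to 92 mm and grips with 3 to 60 N. Pads are 20 mm wide; open, the fingers measure 128 mm over their backs; the gripper's body (75 mm by 189 mm) begins 69 mm behind the grasp point.
Start: joints at [-1.439, 0.158, 1.597, -0, 1.386, -0.21], TCP at [0.193, -0.542, 0.215] pointing down, gripper open.
Joint ranges: [-2.91, 2.91], [-0.94, 2.29], [0.18, 2.7], [-1.29, 4.43], [0.17, 2.64], [-3, 3]. Speed limits (rad/s): [2.57, 2.57, 3.14, 3.14, 3.14, 3.14].

## Interface

Orientations are given as a unit quaternion [w, x, y, z].
In Python, from bench import read_state, imaging, ticket, arm gives the robot as it stands.
- The arm moves only by the tool arm_command, never from a script. Its argument "targets" is one flat list of numbers, 7 for each row, row after row: the shift along the tool's x, y, z in m, then the turn, a rotation vector about the tool's x, y, z in degrees, then the finger opening in m, from 0 to 0.0919. In form: [dx, dy, dz, ax, ay, az, claw, dx, dy, dz, ax, ay, az, claw, ...]. A call has 1 to 20 rows; each row is the pose to reach, as a shift and turn from the pose commanded when the call began, along the tool's axes at that moment; what a row does not reach only later rows make up. A row lasts 1/12 s, in which the tool goes at most 41.7 mm and 7.16 degrees, less where a joint would pass 70% of its speed; a pose out of reach is approached as far as the arm can. A call with a gripper value outside its range is refused whole. The fingers move at their own pace and stop on an object; the grip force is fixed at half the most. Time passes only in rows, so rows that repeat a pose let the fingers close. It gives the time, the measured TCP pose, the force and the opening at its end, in the units of the state.
- read_state(): the state, without advancing time (a new reading comes with each control period).
- imaging.capture(name): name is "scene" or "side" or "wrist"; returns (picture, depth): 480x640x3 uint8, red, green, blue; 480x640 float32, m along the optical axis (not along the pixel's ray), 0 where there is no reading.
- imaging.get_calibration(name): a dict with "vertical_fov" (degrees; the focal length in pixels is half the picture's height over the tangent of half this angle, whatever the lens; pixels are square), "cx", "cy" (the principal point, pixels), "rvec" (rotation vector, rad) and "tvec" (3), from world to camera coordinates, as OpenCV has them; the wrist camera has in their place "mount" (4x4, takes a point from camera to tool coordinates, whose origin is the TCP and whose axes are the tool frame's). Camera axes: x right, y down, z forward; pixel columns grow to the right and rows downward; lengths in m; the calibration is good to about 2 mm. A picture is of the moment at which its call begins: read the wrist's pose just before it. get_calibration takes no time and is no camera call.
- ticket.close_job(): hands the job in, once; it reports no verdict.
The state is a dict: "time": time; "joint_positions": joint angles; "qvel": joint speeds; "joint_efforts": joint torques, N m; "position": TCP position; "tcp_rot": TCP orientation; "ft_force": force on the tool from outside, world axes, zero at the start; "torque": the same for the moment, N m; "opening": opening from 0.0 (shut) to 1.0 (fully open).
Only numpy, scipy, OpenCV 4.12 (cv2) and the standard library are available. Lean on these libraries where they do the work, as an engineer would, in place of code of your own. Each camera call takes 0.05 s, during which the arm holds its last target.

## Working session

There is one attempt and no reset: what is moved stays moved. The work goes in short steps, Python scripts to look and compute and a tool call to move; the robot and the scene stay as the last step left them, time stands still between calls to the robot, and variables do not carry over. Pictures are saved under pics/ and viewed, and the job is handed in when it is done.

Besides the shell and the picture viewer there is one more tool, called after "Emit:" in YAML: its name, and indented under it one key for each argument. arm_command: Moves the arm, as the interface text tells. Its arguments: {"type":"object","properties":{"targets":{"type":"array"}},"required":["targets"]}

```bash
ls; mkdir -p pics
python3 - <<'E'
from bench import read_state, imaging, ticket, arm
import cv2,numpy as np
s=read_state();print(s); print(arm.pinch_z)
for n in ["scene","side","wrist"]:
    p,d=imaging.capture(n); cv2.imwrite(f"pics/{n}0.png",p[:,:,::-1]); np.save(f"pics/{n}0d.npy",d)
    print(n,imaging.get_calibration(n))
E
```

```text
pics
{'time': 0.0, 'joint_positions': array([-1.43911894e+00,  1.59018952e-01,  1.59819145e+00,  1.36984865e-05,
        1.38619698e+00, -2.10093050e-01]), 'qvel': array([-0.00138066,  0.00041782,  0.00039755, -0.00031904, -0.00112422,
       -0.00083585]), 'joint_efforts': array([-6.97573469e-04, -3.85571229e+01, -3.22108305e+01,  7.02421996e-02,
        3.75971629e-02, -1.42640579e-04]), 'position': array([ 0.19262102, -0.54113248,  0.21365625]), 'tcp_rot': array([ 0.57821827, -0.57726958,  0.40812256, -0.40725845]), 'ft_force': array([ 0.60331684,  1.00383997, -0.13681755]), 'torque': array([ 0.00261742, -0.00339261, -0.02250511]), 'opening': 0.9984294900639223}
0.0187
scene {'vertical_fov': 43.315524137517016, 'cx': 316.6520280797815, 'cy': 244.0401799814143, 'rvec': array([ 0.78107698,  2.48686493, -1.2282482 ]), 'tvec': array([ 0.43795907, -0.15865926,  1.27568079])}
side {'vertical_fov': 48.93358595874195, 'cx': 326.1323591420921, 'cy': 239.54865038765618, 'rvec': array([ 2.44723214, -0.50640506,  0.1692325 ]), 'tvec': array([-0.499913  ,  0.19519567,  0.75922385])}
wrist {'vertical_fov': 66.97640142876958, 'cx': 321.6830849974554, 'cy': 240.0438921109134, 'mount': array([[ 9.99999820e-01, -3.49221006e-04,  4.88796921e-04,
         6.08409679e-04],
       [-5.62820684e-04, -2.60168607e-01,  9.65563037e-01,
        -1.69831477e-01],
       [-2.10025281e-04, -9.65563138e-01, -2.60168756e-01,
         7.41211525e-02],
       [ 0.00000000e+00,  0.00000000e+00,  0.00000000e+00,
         1.00000000e+00]])}
```

View pics/scene0.png

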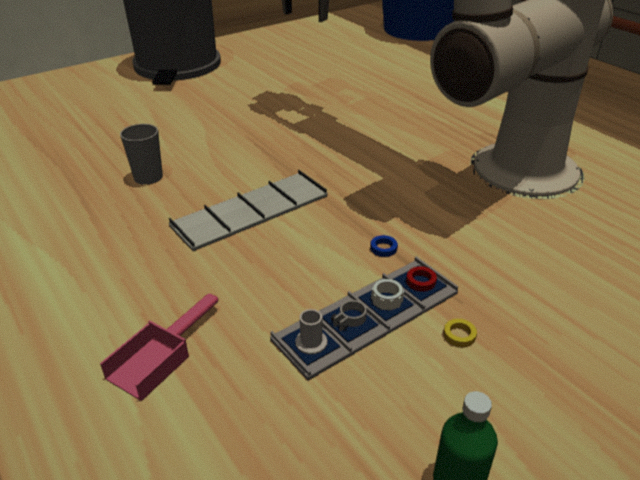

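View pics/side0.png

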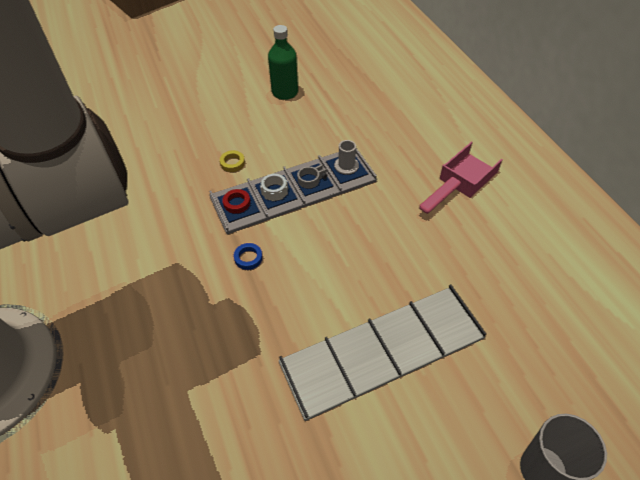

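View pics/wrist0.png

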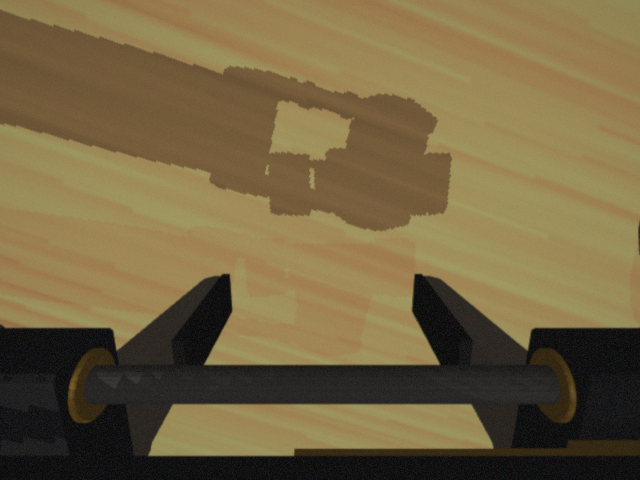

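```bash
cat > h.py <<'E'
import numpy as np,cv2
from bench import imaging
C={n:imaging.get_calibration(n) for n in("scene","side","wrist")}
def K(n):
    c=C[n];f=240/np.tan(np.radians(c["vertical_fov"])/2)
    return np.array([[f,0,c["cx"]],[0,f,c["cy"]],[0,0,1]])
def RT(n,s=None):
    c=C[n]
    if n!="wrist": return cv2.Rodrigues(c["rvec"])[0],np.array(c["tvec"]).reshape(3)
    from scipy.spatial.transform import Rotation as R
    q=np.array(s["tcp_rot"]);T=np.eye(4);T[:3,:3]=R.from_quat(q[[1,2,3,0]]).as_matrix();T[:3,3]=s["position"]
    M=np.linalg.inv(T@c["mount"]);return M[:3,:3],M[:3,3]
def ray(n,uv,s=None):
    R,t=RT(n,s);uv=np.atleast_2d(uv).astype(float)
    d=np.c_[uv,np.ones(len(uv))]@np.linalg.inv(K(n)).T@R
    return -R.T@t,d
def onz(n,uv,z,s=None):
    o,d=ray(n,uv,s);return o+d*((z-o[2])/d[:,2])[:,None]
def proj(n,P,s=None):
    R,t=RT(n,s);p=(np.atleast_2d(P)@R.T+t)@K(n).T;return p[:,:2]/p[:,2:]
def tri(ps):  # list of (name,uv,state)
    A=np.zeros((3,3));b=np.zeros(3);L=[]
    for n,uv,s in ps:
        o,d=ray(n,uv,s);d=d[0]/np.linalg.norm(d[0]);Q=np.eye(3)-np.outer(d,d);A+=Q;b+=Q@o;L.append((o,Q))
    X=np.linalg.solve(A,b);return X,[np.linalg.norm(Q@(X-o)) for o,Q in L]
def cloud(n,d,s=None):
    R,t=RT(n,s);v,u=np.mgrid[:480,:640]
    p=np.dstack([u,v,np.ones_like(u)])@np.linalg.inv(K(n)).T*d[...,None]
    return (p-t)@R
E
python3 - <<'E'
from h import *
for n in("scene","side"):
    d=np.load(f"pics/{n}0d.npy");P=cloud(n,d)
    im=cv2.imread(f"pics/{n}0.png");hsv=cv2.cvtColor(im,cv2.COLOR_BGR2HSV)
    H,S,V=[hsv[...,i].astype(int) for i in range(3)]
    red=((H<6)|(H>174))&(S>200)&(V>90)
    k,l,st,ce=cv2.connectedComponentsWithStats(red.astype(np.uint8))
    for i in range(1,k):
        if st[i,4]>60: q=P[l==i];print(n,"red",st[i],q.mean(0),q.min(0),q.max(0))
    # height map slice
    lo=[(.2,-.3),(.9,.3)]
    m=(P[...,2]>.005)&(P[...,2]<.09)&(d>0)&(P[...,0]>.15)&(P[...,0]<.95)&(abs(P[...,1])<.6)
    k,l,st,ce=cv2.connectedComponentsWithStats(m.astype(np.uint8))
    for i in range(1,k):
        if st[i,4]>150: q=P[l==i];r=cv2.minAreaRect(q[:,:2].astype(np.float32)*1000);print(n,st[i],np.round(q.min(0),3),np.round(q.max(0),3),r)
    t=(abs(P[...,2])<.05)&(P[...,0]>.2)&(P[...,0]<.9);print("table z",np.percentile(P[...,2][t],[10,50,90]))
E
```

```text
scene red [407 267  29  19 195] [0.44051101 0.15823485 0.03092139] [0.41327852 0.13348916 0.0244334 ] [0.9884898  0.66345056 0.65350107]
scene [124 131  30   9 180] [ 0.632 -0.464  0.072] [ 0.689 -0.437  0.09 ] ((658.8958129882812, -452.0325012207031), (20.16533851623535, 57.65912628173828), 79.1255874633789)
scene [ 123  138   40   46 1184] [ 0.631 -0.437  0.005] [ 0.7   -0.387  0.09 ] ((669.8099365234375, -407.8435974121094), (40.394710540771484, 69.24177551269531), 72.83026123046875)
scene [ 169  170  158   80 4816] [ 0.404 -0.249  0.005] [ 0.701 -0.14   0.021] ((552.1694946289062, -194.5148468017578), (296.6997375488281, 101.0986099243164), 1.6430060863494873)
scene [370 235  28  22 387] [0.398 0.012 0.005] [0.446 0.067 0.018] ((421.9165954589844, 40.98063278198242), (47.97802734375, 53.30192184448242), 5.691522121429443)
scene [ 270  257  188  122 9278] [0.4   0.104 0.005] [0.697 0.211 0.068] ((547.9332885742188, 157.64895629882812), (297.45697021484375, 99.20751190185547), 1.7708477973937988)
scene [ 100  294  118  106 3062] [ 0.727 -0.001  0.005] [0.92  0.112 0.039] ((818.0501
[... 1349 characters left out ...]
45 0.065 0.019] ((421.16607666015625, 39.961761474609375), (48.0818977355957, 46.180240631103516), 72.32720184326172)
side [  279   284   208   137 12427] [ 0.403 -0.248  0.005] [ 0.7   -0.144  0.022] ((551.271240234375, -196.49229431152344), (294.70892333984375, 97.0628662109375), 1.6214174032211304)
side [ 543  421   57   57 2161] [ 0.657 -0.459  0.005] [ 0.699 -0.394  0.09 ] ((680.429931640625, -423.7476501464844), (35.77681350708008, 65.52867889404297), 10.579314231872559)
side [521 430  41  50 824] [ 0.629 -0.449  0.005] [ 0.655 -0.394  0.09 ] ((638.363525390625, -419.7303466796875), (56.77835464477539, 17.627906799316406), 72.3096694946289)
table z [-0.00094111  0.00087338  0.00938151]
```

```bash
cat >> h.py <<'E'
from scipy.spatial.transform import Rotation as Ro
def rot(s): q=np.array(s["tcp_rot"]);return Ro.from_quat(q[[1,2,3,0]])
def goal(s,xyz,jaw_deg):
    """shift & turn (tool axes) to reach xyz, tool y down, tool x at jaw_deg in world xy"""
    a=np.radians(jaw_deg);x=np.array([np.cos(a),np.sin(a),0]);y=np.array([0,0,-1.]);z=np.cross(x,y)
    G=Ro.from_matrix(np.c_[x,y,z]);R=rot(s)
    return np.round(R.inv().apply(np.array(xyz)-s["position"]),4),np.round((R.inv()*G).as_rotvec(degrees=True),2)
E
python3 - <<'E'
from h import *
from bench import read_state
s=read_state();print(rot(s).as_matrix().round(3))
# rack edge refine: project hypothesised corner points vs image
for nm,c,yaw in(("old",(.549,.157),1.8),("new",(.5517,-.1955),1.63)):
    a=np.radians(yaw);r=np.array([[np.cos(a),-np.sin(a)],[np.sin(a),np.cos(a)]])
    for n in("scene","side"):
        im=cv2.imread(f"pics/{n}0.png")
        pts=[]
        for sx,sy in((-148,-48),(148,-48),(148,48),(-148,48)):
            p=r@np.array([sx,sy])/1000+c;pts.append([*p,.01])
        uv=proj(n,pts);ctr=uv.mean(0)
        x0,y0=(uv.min(0)-25).astype(int);x1,y1=(uv.max(0)+25).astype(int)
        im=cv2.resize(im[y0:y1,x0:x1],None,fx=3,fy=3,interpolation=cv2.INTER_NEAREST)
        cv2.polylines(im,[np.round((uv-[x0,y0]+.5)*3).astype(int)],True,(0,255,0),1)
        cv2.imwrite(f"pics/{nm}_{n}.png",im);print(nm,n,x0,y0,im.shape)
for p in[(.42,.15,.3),(.6,.15,.3)]:
    for j in(91.8,-88.2): print(p,j,goal(s,p,j))
E
```

```text
[[ 0.335 -0.     0.942]
 [-0.942  0.001  0.335]
 [-0.001 -1.     0.   ]]
old scene 242 234 (504, 720, 3)
old side 184 120 (408, 654, 3)
new scene 142 147 (375, 630, 3)
new side 252 260 (552, 777, 3)
(0.42, 0.15, 0.3) 91.8 (array([-0.5752, -0.0852,  0.4459]), array([-1.2000e-01, -1.6222e+02,  1.0000e-02]))
(0.42, 0.15, 0.3) -88.2 (array([-0.5752, -0.0852,  0.4459]), array([-0.  , 17.78, -0.08]))
(0.6, 0.15, 0.3) 91.8 (array([-0.5149, -0.0853,  0.6155]), array([-1.2000e-01, -1.6222e+02,  1.0000e-02]))
(0.6, 0.15, 0.3) -88.2 (array([-0.5149, -0.0853,  0.6155]), array([-0.  , 17.78, -0.08]))
```

Run:
```python
from h import *
from bench import read_state
a=[cv2.resize(cv2.imread(f"pics/{n}.png"),(390,290)) for n in("old_scene","old_side","new_scene","new_side")]
cv2.imwrite("pics/ov.png",np.vstack([np.hstack(a[:2]),np.hstack(a[2:])]))
s=read_state()
for p in[(.48,-.195,.25),(.48,.157,.25)]: print(goal(s,p,-88.3))
```

```text
(array([-0.23  , -0.0357,  0.3868]), array([-0.  , 17.88, -0.08]))
(array([-0.5616, -0.0352,  0.5048]), array([-0.  , 17.88, -0.08]))
```

View pics/ov.png

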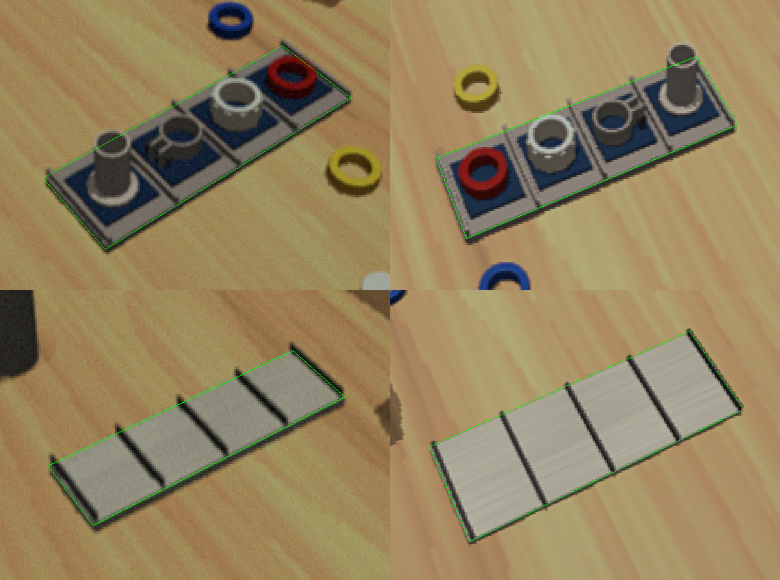

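The crop shows the red ring in the grey bay nearest the robot (side image 237,200). The blue ring (248,256) and yellow ring (232,161) lie on the table and are decoys. In order from the robot, the bays hold gasket, nut, clamp and tailpiece. Next I move the wrist camera over the aluminium rack.

Emit:
arm_command:
  targets: [-0.23, -0.036, 0.387, 0, 17.9, 0, 0.0919, -0.23, -0.036, 0.387, 0, 17.9, 0, 0.0919, -0.23, -0.036, 0.387, 0, 17.9, 0, 0.0919, -0.23, -0.036, 0.387, 0, 17.9, 0, 0.0919, -0.23, -0.036, 0.387, 0, 17.9, 0, 0.0919, -0.23, -0.036, 0.387, 0, 17.9, 0, 0.0919, -0.23, -0.036, 0.387, 0, 17.9, 0, 0.0919, -0.23, -0.036, 0.387, 0, 17.9, 0, 0.0919, -0.23, -0.036, 0.387, 0, 17.9, 0, 0.0919, -0.23, -0.036, 0.387, 0, 17.9, 0, 0.0919, -0.23, -0.036, 0.387, 0, 17.9, 0, 0.0919, -0.23, -0.036, 0.387, 0, 17.9, 0, 0.0919, -0.23, -0.036, 0.387, 0, 17.9, 0, 0.0919, -0.23, -0.036, 0.387, 0, 17.9, 0, 0.0919, -0.23, -0.036, 0.387, 0, 17.9, 0, 0.0919, -0.23, -0.036, 0.387, 0, 17.9, 0, 0.0919]

```text
time: 1.48
position: [0.4794, -0.1964, 0.2503]
tcp_rot: [-0.507, 0.507, -0.493, 0.493]
ft_force: [0.5, 0.6, 0.9]
opening: 1.002
```

Run:
```python
from h import *
from bench import read_state
import pickle
s=read_state();p,d=imaging.capture("wrist");cv2.imwrite("pics/w1.png",p[:,:,::-1]);np.save("pics/w1d.npy",d);pickle.dump(s,open("pics/w1.pkl","wb"))
print(s["time"],s["position"],np.abs(s["qvel"]).max(),rot(s).as_matrix().round(4))
P=cloud("wrist",d,s)
print("table z",np.median(P[...,2][:100,:][(P[:100,:,2]<.006)]))
m=(P[...,2]>.005)&(P[...,2]<.03)&(d>0)
k,l,st,ce=cv2.connectedComponentsWithStats(m.astype(np.uint8))
for i in range(1,k):
    if st[i,4]>1500: q=P[l==i];print(st[i],np.round(q.min(0),3),np.round(q.max(0),3),cv2.minAreaRect(q[:,:2].astype(np.float32)*1000),np.median(q[:,2]))
print(goal(s,(.48,.157,.25),-88.3))
```

```text
1.4833 [ 0.47942443 -0.19643195  0.25033824] 0.0025159653636925004 [[ 2.720e-02 -5.000e-04  9.996e-01]
 [-9.996e-01  1.000e-04  2.720e-02]
 [-2.000e-04 -1.000e+00 -5.000e-04]]
table z 4.011806869029987e-06
[    0     0    72   267 12028] [0.403 0.102 0.005] [0.683 0.185 0.03 ] ((543.138427734375, 143.11273193359375), (83.25872802734375, 280.32989501953125), 89.82506561279297) 0.01166440239431277
[  277     0    96   272 23830] [ 0.406 -0.249  0.006] [ 0.692 -0.146  0.02 ] ((548.745361328125, -197.41131591796875), (284.0576477050781, 96.20285034179688), 1.514228105545044) 0.00993318326640441
(array([-0.3533,  0.0004,  0.0102]), array([ 0.03, -0.14, -0.01]))
```

View pics/w1.png

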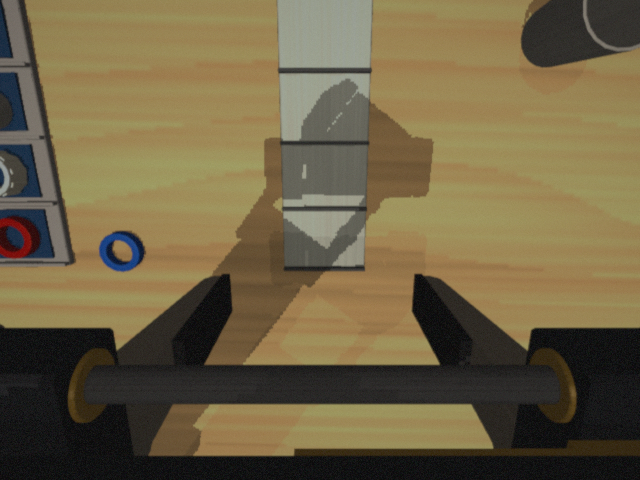

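Run:
```python
from h import *
import pickle
s=pickle.load(open("pics/w1.pkl","rb"));im=cv2.imread("pics/w1.png")
g=im[:,290:360].max(2).astype(float);dark=(im[:,270:380].max(2)<60)
for r0,r1 in((60,80),(132,152),(198,218),(258,278)):
    ys,xs=np.nonzero(dark[r0:r1]);xs=xs+270;ys=ys+r0
    # ridge mid points: left/right ends & centre
    uvc=[[xs.mean(),ys.mean()]]
    print(uvc,xs.min(),xs.max(),onz("wrist",uvc,.018,s).round(4),onz("wrist",[[xs.min(),ys[xs<xs.min()+10].mean()],[xs.max()+1,ys[xs>xs.max()-10].mean()]],.018,s).round(4).tolist())
```

```text
[[np.float64(326.2413793103448), np.float64(71.28965517241379)]] 280 370 [[ 0.6236 -0.1976  0.018 ]] [[0.6223, -0.1504, 0.018], [0.6249, -0.2432, 0.018]]
[[np.float64(324.82832618025753), np.float64(142.6609442060086)]] 281 368 [[ 0.5533 -0.1982  0.018 ]] [[0.552, -0.1513, 0.018], [0.5547, -0.2455, 0.018]]
[[np.float64(338.3363636363636), np.float64(207.63636363636363)]] 287 366 [[ 0.4834 -0.2154  0.018 ]] [[0.4814, -0.1579, 0.018], [0.4834, -0.2476, 0.018]]
[[np.float64(318.67109634551497), np.float64(267.9401993355482)]] 284 363 [[ 0.4113 -0.1951  0.018 ]] [[0.4099, -0.1545, 0.018], [0.4133, -0.2482, 0.018]]
```

Emit:
arm_command:
  targets: [-0.353, 0, 0.01, 0, 0, 0, 0.0919, -0.353, 0, 0.01, 0, 0, 0, 0.0919, -0.353, 0, 0.01, 0, 0, 0, 0.0919, -0.353, 0, 0.01, 0, 0, 0, 0.0919, -0.353, 0, 0.01, 0, 0, 0, 0.0919, -0.353, 0, 0.01, 0, 0, 0, 0.0919, -0.353, 0, 0.01, 0, 0, 0, 0.0919, -0.353, 0, 0.01, 0, 0, 0, 0.0919, -0.353, 0, 0.01, 0, 0, 0, 0.0919, -0.353, 0, 0.01, 0, 0, 0, 0.0919, -0.353, 0, 0.01, 0, 0, 0, 0.0919, -0.353, 0, 0.01, 0, 0, 0, 0.0919]

```text
time: 2.53
position: [0.48, 0.1565, 0.2505]
tcp_rot: [-0.507, 0.507, -0.493, 0.493]
ft_force: [0.9, -0.7, 1.0]
opening: 1.004
```

Run:
```python
from h import *
from bench import read_state
import pickle
s=read_state();p,d=imaging.capture("wrist");cv2.imwrite("pics/w2.png",p[:,:,::-1]);np.save("pics/w2d.npy",d);pickle.dump(s,open("pics/w2.pkl","wb"))
print(s["time"],s["position"],np.abs(s["qvel"]).max())
P=cloud("wrist",d,s)
m=(P[...,2]>.005)&(P[...,2]<.08)&(d>0)
k,l,st,ce=cv2.connectedComponentsWithStats(m.astype(np.uint8))
for i in range(1,k):
    if st[i,4]>1500: q=P[l==i];print(st[i],np.round(q.min(0),3),np.round(q.max(0),3),cv2.minAreaRect(q[:,:2].astype(np.float32)*1000),np.median(q[:,2]))
```

```text
2.5333 [0.48002311 0.15649839 0.25050575] 0.013307065823265176
[   2    1   87   85 3552] [0.605 0.402 0.005] [0.664 0.44  0.08 ] ((631.076904296875, 417.64215087890625), (31.130739212036133, 59.86875915527344), 75.42593383789062) 0.04866094683015584
[  276     0    96   275 24074] [0.403 0.103 0.006] [0.692 0.208 0.067] ((547.6553344726562, 155.1846923828125), (287.7325744628906, 96.20062255859375), 1.7601062059402466) 0.01242600419360036
[  574     0    66   280 10998] [ 0.404 -0.228  0.005] [ 0.699 -0.144  0.02 ] ((552.5201416015625, -185.6844482421875), (295.1504211425781, 76.65017700195312), 1.7392007112503052) 0.009804927460418868
```

View pics/w2.png

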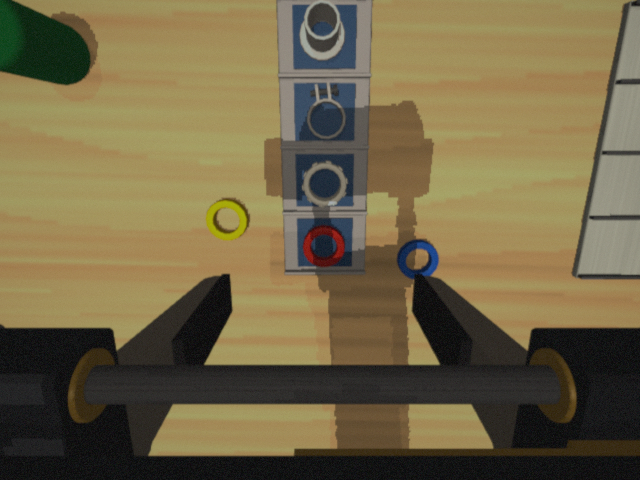

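Run:
```python
from h import *
import pickle
c=np.array([.549,.1565]);a=np.radians(1.77);r=np.array([[np.cos(a),-np.sin(a)],[np.sin(a),np.cos(a)]])
S={"scene":("scene0",None),"side":("side0",None),"wrist":("w2",pickle.load(open("pics/w2.pkl","rb")))}
cen={}
for n,(f,s) in S.items():
    d=np.load(f"pics/{f}d.npy");im=cv2.imread(f"pics/{f}.png");P=cloud(n,d,s)
    L=(P[...,:2]-c)@r   # rack coords
    for nm,bx,zt,dz in(("gasket",-.108,.027,.003),("nut",-.036,.037,.003),("clamp",.036,.031,.004),("tail",.108,.065,.003)):
        m=(abs(L[...,0]-bx)<.034)&(abs(L[...,1])<.045)&(d>0)&(P[...,2]>zt-dz)&(P[...,2]<zt+.006)
        if m.sum()<10: print(n,nm,"few",m.sum());continue
        q=P[m];k=cv2.minEnclosingCircle(q[:,:2].astype(np.float32)*1000)
        lo,hi=q.min(0),q.max(0)
        print(n,nm,m.sum(),"bbox mid",((lo+hi)/2*1000).round(1)[:2],"size",((hi-lo)*1000).round(1)[:2],"circ",np.round(k[0],1),round(k[1],1),"z",(np.median(q[:,2])*1000).round(1))
        v,u=np.nonzero(m);cen[n,nm]=((u.min()+u.max())/2,(v.min()+v.max())/2)
        if nm=="clamp":
            rr=cv2.minAreaRect(q[:,:2].astype(np.float32)*1000);print("   rect",rr)
for nm in("gasket","nut","clamp","tail"):
    X,e=tri([(n,cen[n,nm],S[n][1]) for n in S if (n,nm) in cen]);print(nm,"tri top",X.round(4),np.round(e,4))
im=cv2.imread("pics/w2.png")[75:150,270:380];cv2.imwrite("pics/clampz.png",cv2.resize(im,None,fx=6,fy=6))
```

```text
scene gasket 342 bbox mid [438.1 155.9] size [49.6 48.4] circ [437.4 155.9] 26.6 z 27.2
scene nut 286 bbox mid [509.8 157.1] size [48.9 48.2] circ [509.7 156.9] 24.7 z 36.7
scene clamp 272 bbox mid [583.6 157.6] size [54.7 40.5] circ [583.7 156.7] 27.7 z 30.2
   rect ((583.0458374023438, 158.04022216796875), (54.39363098144531, 39.22806167602539), 11.541335105895996)
scene tail 161 bbox mid [656.6 162.6] size [31.4 33.3] circ [656.5 162.8] 17.0 z 64.6
side gasket 299 bbox mid [437.7 153.6] size [46.4 48.2] circ [438.7 153. ] 25.5 z 27.3
side nut 229 bbox mid [509.8 154.5] size [47.2 49.5] circ [508.3 154.1] 25.4 z 37.0
side clamp 194 bbox mid [583.6 155.9] size [54.9 42.6] circ [583.3 156.1] 27.8 z 30.7
   rect ((583.2444458007812, 153.2073974609375), (41.512935638427734, 52.80830764770508), 74.08667755126953)
side tail 100 bbox mid [656.  162.2] size [32.1 32.6] circ [656.2 162.2] 16.4 z 64.8
wrist gasket 813 bbox mid [439.2 152.8] size [47.7 46.5] circ [439.2 153.2] 24.0 z 26.5
wrist nut 677 bbox mid [510.4 153.9] size [46.5 47.5] circ [510.9 154.1] 24.2 z 36.5
wrist clamp 474 bbox mid [584.7 154.3] size [54.  38.9] circ [584.7 154.7] 27.1 z 30.6
   rect ((584.072021484375, 152.70938110351562), (39.31315612792969, 53.032779693603516), 74.64771270751953)
wrist tail 433 bbox mid [657.1 161. ] size [31.4 30.8] circ [657.4 161.1] 16.0 z 64.7
gasket tri top [0.4383 0.1539 0.0241] [0.0011 0.0005 0.0016]
nut tri top [0.5098 0.1548 0.0329] [0.0015 0.0003 0.0013]
clamp tri top [0.5842 0.1555 0.0285] [0.001  0.0006 0.0015]
tail tri top [0.6568 0.162  0.0635] [0.0009 0.0003 0.001 ]
```

View pics/clampz.png

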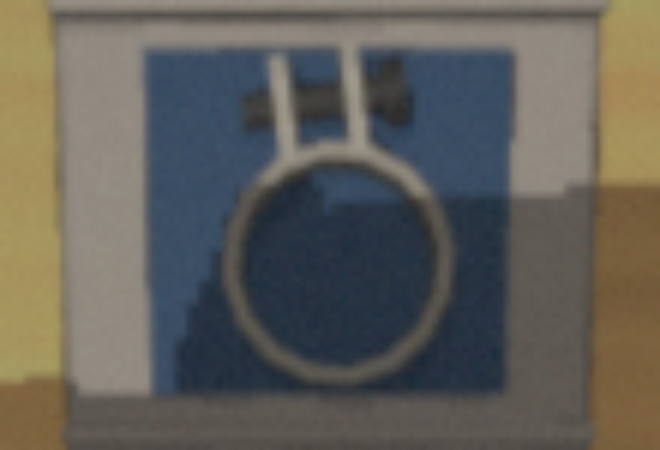

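Emit:
arm_command:
  targets: [0.0014, 0.04, -0.0416, 0, 0, 0, 0.0919, 0.0014, 0.08, -0.0416, 0, 0, 0, 0.0919, 0.0014, 0.12, -0.0416, 0, 0, 0, 0.0919, 0.0014, 0.15, -0.0416, 0, 0, 0, 0.0919, 0.0014, 0.18, -0.0416, 0, 0, 0, 0.0919, 0.0014, 0.205, -0.0416, 0, 0, 0, 0.0919, 0.0014, 0.222, -0.0416, 0, 0, 0, 0.0919, 0.0014, 0.23, -0.0416, 0, 0, 0, 0.0919, 0.0014, 0.234, -0.0416, 0, 0, 0, 0.0919, 0.0014, 0.234, -0.0416, 0, 0, 0, 0.0919, 0.0014, 0.234, -0.0416, 0, 0, 0, 0.0919]

```text
time: 3.5
position: [0.4395, 0.1548, 0.0177]
tcp_rot: [0.508, -0.507, 0.492, -0.493]
ft_force: [-0.4, -0.7, 0.1]
opening: 1.002
```

Emit:
arm_command:
  targets: [0, 0, 0, 0, 0, 0, 0.04, 0, 0, 0, 0, 0, 0, 0.04, 0, 0, 0, 0, 0, 0, 0.04, 0, 0, 0, 0, 0, 0, 0.04, 0, 0, 0, 0, 0, 0, 0.04, 0, 0, 0, 0, 0, 0, 0.04, 0, 0, 0, 0, 0, 0, 0.04, 0, 0, 0, 0, 0, 0, 0.04]

```text
time: 4.17
position: [0.4383, 0.1552, 0.0167]
tcp_rot: [-0.507, 0.507, -0.493, 0.493]
ft_force: [0.5, 1.0, 0.8]
opening: 0.513
```

Emit:
arm_command:
  targets: [0, -0.02, 0, 0, 0, 0, 0.03, 0, -0.06, 0, 0, 0, 0, 0.03, 0, -0.1, 0, 0, 0, 0, 0.03, 0.025, -0.1, 0.015, 0, 0, 0, 0.03, 0.06, -0.1, 0.036, 0, 0, 0, 0.03, 0.3546, -0.1, 0.2121, 0, 0, 0, 0.03, 0.3546, -0.1, 0.2121, 0, 0, 0, 0.03, 0.3546, -0.1, 0.2121, 0, 0, 0, 0.03, 0.3546, -0.1, 0.2121, 0, 0, 0, 0.03, 0.3546, -0.1, 0.2121, 0, 0, 0, 0.03, 0.3546, -0.1, 0.2121, 0, 0, 0, 0.03, 0.3546, -0.1, 0.2121, 0, 0, 0, 0.03, 0.3546, -0.1, 0.2121, 0, 0, 0, 0.03, 0.3546, -0.1, 0.2121, 0, 0, 0, 0.03, 0.3546, -0.1, 0.2121, 0, 0, 0, 0.03, 0.3546, -0.1, 0.2121, 0, 0, 0, 0.03, 0.3546, -0.1, 0.2121, 0, 0, 0, 0.03]

```text
time: 5.58
position: [0.66, -0.1916, 0.1161]
tcp_rot: [-0.507, 0.508, -0.493, 0.492]
ft_force: [-0.5, -0.1, -0.5]
opening: 0.509
```

Run:
```python
from h import *
from bench import read_state
import pickle
s=read_state();p,d=imaging.capture("wrist");cv2.imwrite("pics/w3.png",p[:,:,::-1]);np.save("pics/w3d.npy",d);pickle.dump(s,open("pics/w3.pkl","wb"))
print(s["time"],s["position"],np.abs(s["qvel"]).max(),s["opening"])
a=np.radians(1.6);c=np.array([.552,-.1965])
for b in(.108,.036,-.036,-.108): print(b,c+b*np.array([np.cos(a),np.sin(a)]))
print(goal(s,(.66,-.1935,.0145),-88.4))
```

```text
5.5833 [ 0.66003026 -0.19155138  0.11613353] 0.014512115211617199 0.5090309983170512
0.108 [ 0.65995789 -0.19348446]
0.036 [ 0.58798596 -0.19549482]
-0.036 [ 0.51601404 -0.19750518]
-0.108 [ 0.44404211 -0.19951554]
(array([0.0021, 0.1016, 0.    ]), array([ 0.07,  0.14, -0.06]))
```

View pics/w3.png

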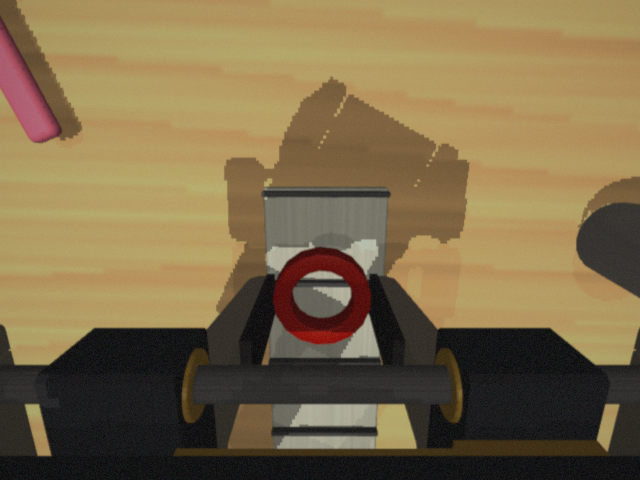

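Run:
```python
from h import *
import pickle
s=pickle.load(open("pics/w3.pkl","rb"));im=cv2.imread("pics/w3.png");dark=im.max(2)<60
for r0,r1,c0,c1 in((184,200,255,395),(280,288,300,345),(350,366,300,350),(425,436,280,370)):
    ys,xs=np.nonzero(dark[r0:r1,c0:c1]);xs=xs+c0;ys=ys+r0
    print(len(xs),xs.min(),xs.max(),ys.mean(),onz("wrist",[[(xs.min()+xs.max()+1)/2,ys.mean()]],.018,s))
print(onz("wrist",[[264,235],[387.5,235]],.01,s))
# gasket pixel circle
P=cloud("wrist",np.load("pics/w3d.npy"),s);hsv=cv2.cvtColor(im,cv2.COLOR_BGR2HSV)
m=((hsv[...,0]<6)|(hsv[...,0]>174))&(hsv[...,1]>200);m[:240]=0
q=P[m];t=q[:,2]>np.percentile(q[:,2],90)-.003;q=q[t];print(q.min(0),q.max(0),(q.min(0)+q.max(0))/2)
```

```text
682 264 389 193.30058651026394 [[ 0.69792235 -0.19465007  0.018     ]]
159 300 344 281.3018867924528 [[ 0.62832147 -0.19345818  0.018     ]]
392 300 349 361.53316326530614 [[ 0.55627524 -0.19777341  0.018     ]]
592 280 369 430.0405405405405 [[ 0.48674352 -0.20003269  0.018     ]]
[[ 0.66258424 -0.14647157  0.01      ]
 [ 0.6655247  -0.24335836  0.01      ]]
[ 0.63852011 -0.21507683  0.12371377] [ 0.73450648 -0.16849087  0.28587132] [ 0.6865133  -0.19178385  0.20479255]
```

Emit:
arm_command:
  targets: [0.0025, 0.03, 0, 0, 0, 0, 0.03, 0.0025, 0.06, 0, 0, 0, 0, 0.03, 0.0025, 0.08, 0, 0, 0, 0, 0.03, 0.0025, 0.092, 0, 0, 0, 0, 0.03, 0.0025, 0.098, 0, 0, 0, 0, 0.03, 0.0025, 0.101, 0, 0, 0, 0, 0.03, 0.0025, 0.102, 0, 0, 0, 0, 0.03, 0.0025, 0.102, 0, 0, 0, 0, 0.03, 0.0025, 0.102, 0, 0, 0, 0, 0.03]

```text
time: 6.38
position: [0.6619, -0.196, 0.0163]
tcp_rot: [0.508, -0.507, 0.492, -0.493]
ft_force: [0.2, -0.7, -0.2]
opening: 0.51
```

Emit:
arm_command:
  targets: [0, 0, 0, 0, 0, 0, 0.03, 0, 0, 0, 0, 0, 0, 0.03, 0, 0, 0, 0, 0, 0, 0.03]

```text
time: 6.63
position: [0.6611, -0.1957, 0.0152]
tcp_rot: [0.507, -0.507, 0.492, -0.493]
ft_force: [0.9, -0.0, -0.7]
opening: 0.515
```

Emit:
arm_command:
  targets: [0, 0.0015, 0, 0, 0, 0, 0.03, 0, 0.0015, 0, 0, 0, 0, 0.03, 0, 0.0015, 0, 0, 0, 0, 0.03, 0, 0.0015, 0, 0, 0, 0, 0.065, 0, 0.0015, 0, 0, 0, 0, 0.065, 0, 0.0015, 0, 0, 0, 0, 0.065, 0, 0.0015, 0, 0, 0, 0, 0.065, 0, 0.0015, 0, 0, 0, 0, 0.065]

```text
time: 7.3
position: [0.6606, -0.1954, 0.0127]
tcp_rot: [-0.507, 0.507, -0.493, 0.492]
ft_force: [1.2, -1.1, -0.6]
opening: 0.704
```

Run:
```python
from h import *
from bench import read_state
s=read_state();print(s["time"],s["position"],s["ft_force"],s["opening"])
print(goal(s,(.6605,-.195,.12),-88.4), goal(s,(.510,.155,.12),-88.3))
```

```text
7.3 [ 0.66057998 -0.19542586  0.01274477] [ 1.2041664  -1.13194207 -0.58907006] 0.7041909155647277
(array([-5.000e-04, -1.073e-01, -1.000e-04]), array([ 0.03,  0.08, -0.01])) (array([-0.3547, -0.1071, -0.1403]), array([ 0.03, -0.02, -0.01]))
```

Emit:
arm_command:
  targets: [0, -0.03, 0, 0, 0, 0, 0.0919, 0, -0.07, 0, 0, 0, 0, 0.0919, 0, -0.107, 0, 0, 0, 0, 0.0919, -0.3547, -0.107, -0.1403, 0, 0, 0, 0.0919, -0.3547, -0.107, -0.1403, 0, 0, 0, 0.0919, -0.3547, -0.107, -0.1403, 0, 0, 0, 0.0919, -0.3547, -0.107, -0.1403, 0, 0, 0, 0.0919, -0.3547, -0.107, -0.1403, 0, 0, 0, 0.0919, -0.3547, -0.107, -0.1403, 0, 0, 0, 0.0919, -0.3547, -0.107, -0.1403, 0, 0, 0, 0.0919, -0.3547, -0.107, -0.1403, 0, 0, 0, 0.0919, -0.3547, -0.107, -0.1403, 0, 0, 0, 0.0919, -0.3547, -0.107, -0.1403, 0, 0, 0, 0.0919, -0.3547, -0.107, -0.1403, 0, 0, 0, 0.0919, -0.3547, -0.107, -0.1403, 0, 0, 0, 0.0919]

```text
time: 8.55
position: [0.5105, 0.1546, 0.1202]
tcp_rot: [0.508, -0.508, 0.492, -0.493]
ft_force: [0.5, -0.6, 0.0]
opening: 1.001
```

Run:
```python
from h import *
from bench import read_state
import pickle
s=read_state();p,d=imaging.capture("wrist");cv2.imwrite("pics/w4.png",p[:,:,::-1]);np.save("pics/w4d.npy",d);pickle.dump(s,open("pics/w4.pkl","wb"))
print(s["time"],s["position"],s["opening"])
print(goal(s,(.510,.155,.018),-88.3))
p,d=imaging.capture("side");cv2.imwrite("pics/s1.png",p[:,:,::-1])
P=cloud("side",d);m=(P[...,0]>.62)&(P[...,0]<.695)&(abs(P[...,1]+.195)<.045)&(P[...,2]>.0215)&(P[...,2]<.03);m[:250]=0;q=P[m];print(m.sum(),q.min(0),q.max(0),(q.min(0)+q.max(0))/2,np.median(q[:,2]))
```

```text
8.55 [0.51045613 0.15463068 0.12022912] 1.0010873262103905
(array([-0.0004,  0.1022, -0.0005]), array([-0.03,  0.04,  0.03]))
437 [ 0.63604926 -0.2188676   0.02150873] [ 0.6844589  -0.17095005  0.02815119] [ 0.66025408 -0.19490883  0.02482996] 0.024239706333377534
```

View pics/w4.png

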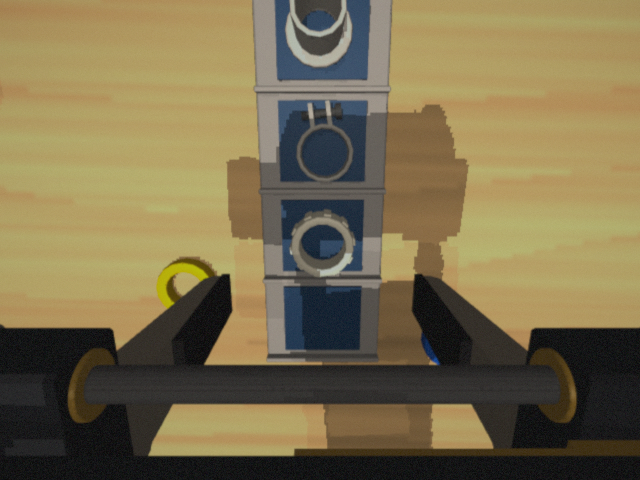

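View pics/s1.png

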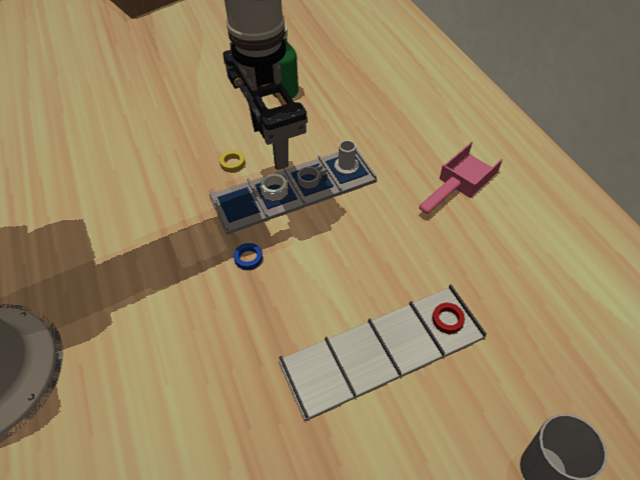

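The red gasket sits centred in the far bay (side image 449,318). Its centre measures (0.660, -0.195) with the top at about 0.024. The nut is next.

Emit:
arm_command:
  targets: [0, 0.03, 0, 0, 0, 0, 0.0919, 0, 0.06, 0, 0, 0, 0, 0.0919, 0, 0.082, 0, 0, 0, 0, 0.0919, 0, 0.095, 0, 0, 0, 0, 0.0919, 0, 0.102, 0, 0, 0, 0, 0.0919, 0, 0.102, 0, 0, 0, 0, 0.0919, 0, 0.102, 0, 0, 0, 0, 0.0919, 0, 0.102, 0, 0, 0, 0, 0.03, 0, 0.102, 0, 0, 0, 0, 0.03, 0, 0.102, 0, 0, 0, 0, 0.03, 0, 0.102, 0, 0, 0, 0, 0.03, 0, 0.102, 0, 0, 0, 0, 0.03, 0, 0.102, 0, 0, 0, 0, 0.03, 0, 0.102, 0, 0, 0, 0, 0.03, 0, 0.102, 0, 0, 0, 0, 0.03, 0, 0.102, 0, 0, 0, 0, 0.03]

```text
time: 9.98
position: [0.5102, 0.155, 0.0182]
tcp_rot: [0.507, -0.507, 0.493, -0.493]
ft_force: [-0.7, -0.1, 1.1]
opening: 0.493
```

Run:
```python
from h import *
from bench import read_state
s=read_state();print(s["time"],s["position"],s["ft_force"],s["opening"])
print(goal(s,(.5885,-.197,.12),-88.4))
```

```text
9.9833 [0.51016094 0.1549608  0.01820007] [-0.73604568 -0.11339836  1.09702813] 0.49282638703387066
(array([ 0.3541, -0.1018,  0.0679]), array([-0.  ,  0.09, -0.  ]))
```

Emit:
arm_command:
  targets: [0, -0.03, 0, 0, 0, 0, 0.03, 0, -0.07, 0, 0, 0, 0, 0.03, 0, -0.102, 0, 0, 0, 0, 0.03, 0.03, -0.102, 0.006, 0, 0, 0, 0.03, 0.354, -0.102, 0.068, 0, 0, 0, 0.03, 0.354, -0.102, 0.068, 0, 0, 0, 0.03, 0.354, -0.102, 0.068, 0, 0, 0, 0.03, 0.354, -0.102, 0.068, 0, 0, 0, 0.03, 0.354, -0.102, 0.068, 0, 0, 0, 0.03, 0.354, -0.102, 0.068, 0, 0, 0, 0.03, 0.354, -0.102, 0.068, 0, 0, 0, 0.03, 0.354, -0.102, 0.068, 0, 0, 0, 0.03, 0.354, -0.102, 0.068, 0, 0, 0, 0.03, 0.354, -0.102, 0.068, 0, 0, 0, 0.03, 0.354, -0.102, 0.068, 0, 0, 0, 0.03, 0.354, -0.102, 0.068, 0, 0, 0, 0.03, 0.354, -0.102, 0.068, 0, 0, 0, 0.03]

```text
time: 11.4
position: [0.5883, -0.1953, 0.12]
tcp_rot: [-0.508, 0.508, -0.492, 0.492]
ft_force: [-0.0, 0.1, -0.5]
opening: 0.495
```

Run:
```python
from h import *
from bench import read_state
import pickle
s=read_state();p,d=imaging.capture("wrist");cv2.imwrite("pics/w5.png",p[:,:,::-1]);np.save("pics/w5d.npy",d);pickle.dump(s,open("pics/w5.pkl","wb"))
print(s["time"],s["position"],s["opening"]);print(goal(s,(.5885,-.197,.0155),-88.4))
```

```text
11.4 [ 0.58832401 -0.19530061  0.11995264] 0.49487826243615957
(array([0.0018, 0.1045, 0.0002]), array([ 0.03,  0.19, -0.03]))
```

View pics/w5.png

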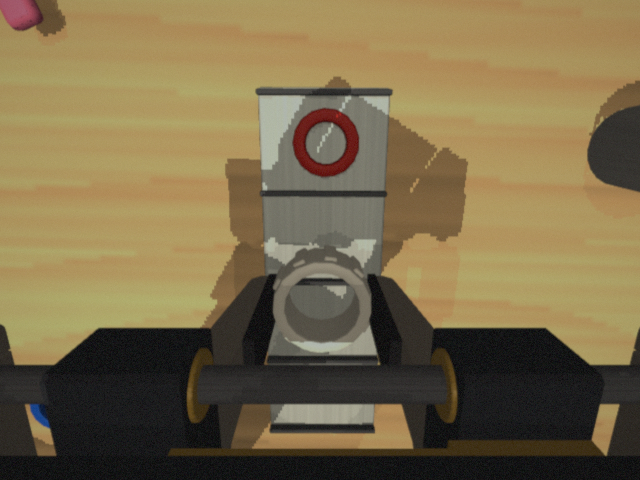

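Emit:
arm_command:
  targets: [0.0015, 0.03, 0.001, 0, 0, 0, 0.03, 0.0015, 0.06, 0.001, 0, 0, 0, 0.03, 0.0015, 0.082, 0.001, 0, 0, 0, 0.03, 0.0015, 0.095, 0.001, 0, 0, 0, 0.03, 0.0015, 0.101, 0.001, 0, 0, 0, 0.03, 0.0015, 0.104, 0.001, 0, 0, 0, 0.03, 0.0015, 0.1045, 0.001, 0, 0, 0, 0.03, 0.0015, 0.1045, 0.001, 0, 0, 0, 0.03, 0.0015, 0.1045, 0.001, 0, 0, 0, 0.03, 0.0015, 0.1045, 0.001, 0, 0, 0, 0.03, 0.0015, 0.1045, 0.001, 0, 0, 0, 0.03]

```text
time: 12.37
position: [0.5901, -0.1988, 0.0165]
tcp_rot: [0.507, -0.507, 0.492, -0.493]
ft_force: [-0.4, 0.1, -0.0]
opening: 0.493
```

Emit:
arm_command:
  targets: [-0.001, 0.0012, -0.001, 0, 0, 0, 0.03, -0.001, 0.0012, -0.001, 0, 0, 0, 0.03, -0.001, 0.0012, -0.001, 0, 0, 0, 0.03, -0.001, 0.0012, -0.001, 0, 0, 0, 0.065, -0.001, 0.0012, -0.001, 0, 0, 0, 0.065, -0.001, 0.0012, -0.001, 0, 0, 0, 0.065, -0.001, 0.0012, -0.001, 0, 0, 0, 0.065, -0.001, 0.0012, -0.001, 0, 0, 0, 0.065]

```text
time: 13.03
position: [0.5882, -0.1972, 0.0141]
tcp_rot: [-0.507, 0.507, -0.493, 0.492]
ft_force: [0.5, -0.2, 0.0]
opening: 0.708
```

Run:
```python
from h import *
from bench import read_state
import pickle
s=read_state();print(s["time"],s["position"],s["ft_force"],s["opening"])
# clamp band centre from w4
s4=pickle.load(open("pics/w4.pkl","rb"));print("band",onz("wrist",[[325,151]],.031,s4),"ear mid",onz("wrist",[[319.5,112]],.031,s4))
d=np.load("pics/w4d.npy");P=cloud("wrist",d,s4);m=(P[...,2]>.027)&(P[...,2]<.036)&(d>0);m[:95]=0;m[185:]=0;m[:,:280]=0;m[:,370:]=0
q=P[m];print(q.min(0),q.max(0),cv2.minAreaRect(q[:,:2].astype(np.float32)*1000))
# circle fit to band part
b=q[q[:,0]<.583];A=np.c_[2*b[:,:2],np.ones(len(b))];x=np.linalg.lstsq(A,(b[:,:2]**2).sum(1),rcond=None)[0];print("fit",x[:2],np.sqrt(x[2]+x[0]**2+x[1]**2))
e=q[q[:,0]>x[0]+.0225];em=(e.min(0)+e.max(0))/2;print("ears",em,np.degrees(np.arctan2(em[1]-x[1],em[0]-x[0])))
print(goal(s,(.5775,.1545,.12),-81))
```

```text
13.0333 [ 0.58824188 -0.1972489   0.01407036] [ 0.46497653 -0.15511358  0.02734097] 0.7084786991437926
band [[0.57903681 0.15393307 0.031     ]] ear mid [[0.60450307 0.1584785  0.031     ]]
[0.55765408 0.13494752 0.02702873] [0.61171775 0.17410515 0.03279454] ((584.4110107421875, 156.9354248046875), (53.85696792602539, 39.04581832885742), 19.579692840576172)
fit [0.57723777 0.15448007] 0.018102685736621472
ears [0.60574438 0.15539409 0.02972147] 1.8364867695276852
(array([-0.352 , -0.1058, -0.0005]), array([ 0.03, -7.31, -0.02]))
```

Emit:
arm_command:
  targets: [0, -0.03, 0, 0, 0, 0, 0.0919, 0, -0.07, 0, 0, 0, 0, 0.0919, 0, -0.106, 0, 0, 0, 0, 0.0919, -0.352, -0.106, 0, 0, -7.3, 0, 0.0919, -0.352, -0.106, 0, 0, -7.3, 0, 0.0919, -0.352, -0.106, 0, 0, -7.3, 0, 0.0919, -0.352, -0.106, 0, 0, -7.3, 0, 0.0919, -0.352, -0.106, 0, 0, -7.3, 0, 0.0919, -0.352, -0.106, 0, 0, -7.3, 0, 0.0919, -0.352, -0.106, 0, 0, -7.3, 0, 0.0919, -0.352, -0.106, 0, 0, -7.3, 0, 0.0919, -0.352, -0.106, 0, 0, -7.3, 0, 0.0919, -0.352, -0.106, 0, 0, -7.3, 0, 0.0919, -0.352, -0.106, 0, 0, -7.3, 0, 0.0919, -0.352, -0.106, 0, 0, -7.3, 0, 0.0919]

```text
time: 14.28
position: [0.5782, 0.1535, 0.1203]
tcp_rot: [-0.537, 0.538, -0.459, 0.459]
ft_force: [0.2, -0.0, -0.5]
opening: 0.999
```

Run:
```python
from h import *
from bench import read_state
import pickle
s=read_state();p,d=imaging.capture("wrist");cv2.imwrite("pics/w6.png",p[:,:,::-1]);np.save("pics/w6d.npy",d);pickle.dump(s,open("pics/w6.pkl","wb"))
print(s["time"],s["position"],s["opening"])
P=cloud("wrist",d,s);m=(P[...,2]>.027)&(P[...,2]<.036)&(d>0)&(P[...,0]>.55)&(P[...,0]<.615)&(abs(P[...,1]-.155)<.03);m[300:]=0
q=P[m];b=q[q[:,0]<.583];A=np.c_[2*b[:,:2],np.ones(len(b))];x=np.linalg.lstsq(A,(b[:,:2]**2).sum(1),rcond=None)[0];print("fit",x[:2],q.min(0),q.max(0),np.sqrt(x[2]+x[0]**2+x[1]**2))
print(goal(s,(.5775,.1545,.0175),-81))
p,d=imaging.capture("side")
P=cloud("side",d);m=(P[...,0]>.55)&(P[...,0]<.622)&(abs(P[...,1]+.197)<.045)&(P[...,2]>.0305)&(P[...,2]<.04);m[:250]=0;q=P[m];print(m.sum(),q.min(0),q.max(0),(q.min(0)+q.max(0))/2,np.median(q[:,2]))
```

```text
14.2833 [0.57823111 0.1535252  0.12026696] 0.9986111281756993
fit [0.5775842  0.15456978] [0.55766189 0.13475116 0.02700078] [0.61202035 0.1740734  0.03244977] 0.018100663226608374
(array([-0.0011,  0.1028, -0.0005]), array([ 0.02, -0.04,  0.03]))
380 [ 0.56426187 -0.22135895  0.03053261] [ 0.61246921 -0.17275259  0.03794913] [ 0.58836554 -0.19705577  0.03424087] 0.03358661641696234
```

View pics/w6.png

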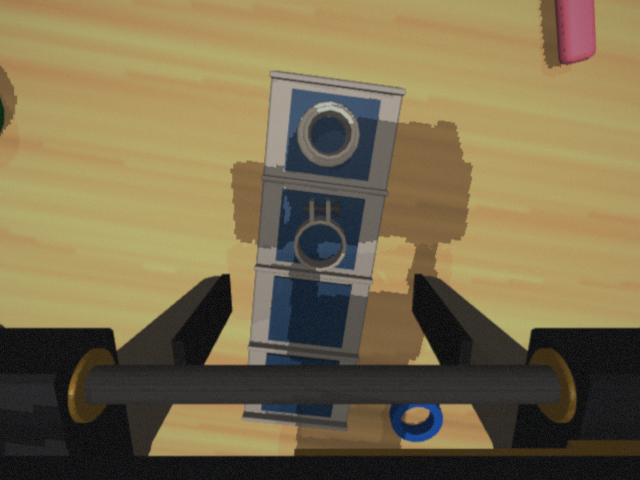

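The clamp is now in line with the jaws (band at 320,244, ears straight up the image). The nut is at (0.588, -0.197), which is its bay centre. Now I grasp the clamp band.

Emit:
arm_command:
  targets: [-0.001, 0.03, -0.0005, 0, 0, 0, 0.0919, -0.001, 0.06, -0.0005, 0, 0, 0, 0.0919, -0.001, 0.082, -0.0005, 0, 0, 0, 0.0919, -0.001, 0.095, -0.0005, 0, 0, 0, 0.0919, -0.001, 0.1025, -0.0005, 0, 0, 0, 0.0919, -0.001, 0.1025, -0.0005, 0, 0, 0, 0.0919, -0.001, 0.1025, -0.0005, 0, 0, 0, 0.0919, -0.001, 0.1025, -0.0005, 0, 0, 0, 0.025, -0.001, 0.1025, -0.0005, 0, 0, 0, 0.025, -0.001, 0.1025, -0.0005, 0, 0, 0, 0.025, -0.001, 0.1025, -0.0005, 0, 0, 0, 0.025, -0.001, 0.1025, -0.0005, 0, 0, 0, 0.025, -0.001, 0.1025, -0.0005, 0, 0, 0, 0.025, -0.001, 0.1025, -0.0005, 0, 0, 0, 0.025, -0.001, 0.1025, -0.0005, 0, 0, 0, 0.025, -0.001, 0.1025, -0.0005, 0, 0, 0, 0.025, -0.001, 0.1025, -0.0005, 0, 0, 0, 0.025]

```text
time: 15.8
position: [0.5775, 0.1553, 0.0179]
tcp_rot: [-0.538, 0.538, -0.459, 0.459]
ft_force: [0.3, -0.0, 0.1]
opening: 0.427
```

Run:
```python
from h import *
from bench import read_state
s=read_state();print(s["time"],s["position"],s["ft_force"],s["opening"])
# band goes 7 mm nearer than bay centre (.516,-.1985)
print(goal(s,(.5095,-.199,.12),-88.4))
```

```text
15.8 [0.57750833 0.15533843 0.0178905 ] [ 0.27039899 -0.01184007  0.08706231] 0.4272035783801571
(array([ 0.3394, -0.1021, -0.1225]), array([ 0.01,  7.39, -0.  ]))
```

Emit:
arm_command:
  targets: [0, -0.03, 0, 0, 0, 0, 0.025, 0, -0.07, 0, 0, 0, 0, 0.025, 0, -0.102, 0, 0, 0, 0, 0.025, 0.03, -0.102, -0.011, 0, 0, 0, 0.025, 0.339, -0.102, -0.1225, 0, 7.4, 0, 0.025, 0.339, -0.102, -0.1225, 0, 7.4, 0, 0.025, 0.339, -0.102, -0.1225, 0, 7.4, 0, 0.025, 0.339, -0.102, -0.1225, 0, 7.4, 0, 0.025, 0.339, -0.102, -0.1225, 0, 7.4, 0, 0.025, 0.339, -0.102, -0.1225, 0, 7.4, 0, 0.025, 0.339, -0.102, -0.1225, 0, 7.4, 0, 0.025, 0.339, -0.102, -0.1225, 0, 7.4, 0, 0.025, 0.339, -0.102, -0.1225, 0, 7.4, 0, 0.025, 0.339, -0.102, -0.1225, 0, 7.4, 0, 0.025, 0.339, -0.102, -0.1225, 0, 7.4, 0, 0.025, 0.339, -0.102, -0.1225, 0, 7.4, 0, 0.025, 0.339, -0.102, -0.1225, 0, 7.4, 0, 0.025]

```text
time: 17.22
position: [0.5097, -0.1972, 0.1197]
tcp_rot: [0.507, -0.507, 0.493, -0.492]
ft_force: [0.5, 0.2, -0.0]
opening: 0.423
```

Run:
```python
from h import *
from bench import read_state
import pickle
s=read_state();p,d=imaging.capture("wrist");cv2.imwrite("pics/w7.png",p[:,:,::-1]);np.save("pics/w7d.npy",d);pickle.dump(s,open("pics/w7.pkl","wb"))
print(s["time"],s["position"],s["opening"]);print(goal(s,(.5095,-.199,.0155),-88.4))
```

```text
17.2167 [ 0.5096735  -0.19719846  0.11972372] 0.42309182085488317
(array([ 0.0018,  0.1042, -0.0002]), array([ 0.02,  0.1 , -0.03]))
```

View pics/w7.png

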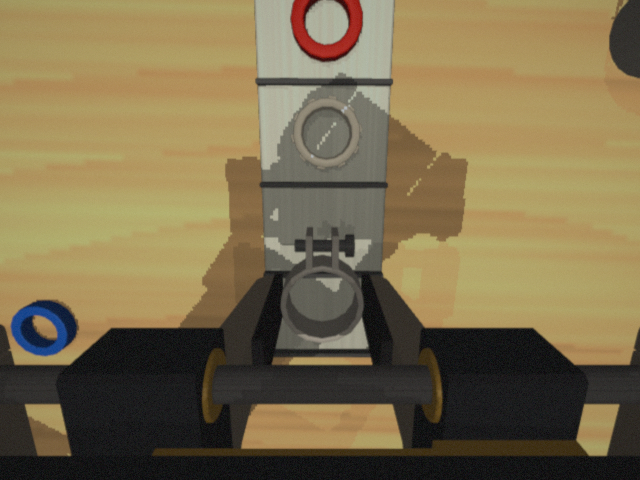

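Emit:
arm_command:
  targets: [0.001, 0.03, 0, 0, 0, 0, 0.025, 0.001, 0.06, 0, 0, 0, 0, 0.025, 0.001, 0.082, 0, 0, 0, 0, 0.025, 0.001, 0.095, 0, 0, 0, 0, 0.025, 0.001, 0.101, 0, 0, 0, 0, 0.025, 0.001, 0.104, 0, 0, 0, 0, 0.025, 0.001, 0.1045, 0, 0, 0, 0, 0.025, 0.001, 0.1045, 0, 0, 0, 0, 0.025, 0.001, 0.1045, 0, 0, 0, 0, 0.025, 0.001, 0.1045, 0, 0, 0, 0, 0.025, 0.001, 0.1045, 0, 0, 0, 0, 0.025, 0.001, 0.1045, 0, 0, 0, 0, 0.025]

```text
time: 18.27
position: [0.5098, -0.1999, 0.0159]
tcp_rot: [0.507, -0.507, 0.493, -0.493]
ft_force: [-0.3, 0.8, -0.3]
opening: 0.425
```

Emit:
arm_command:
  targets: [0, 0.0008, 0, 0, 0, 0, 0.025, 0, 0.0008, 0, 0, 0, 0, 0.025, 0, 0.0008, 0, 0, 0, 0, 0.025, 0, 0.0008, 0, 0, 0, 0, 0.025]

```text
time: 18.6
position: [0.5097, -0.1998, 0.0149]
tcp_rot: [0.507, -0.507, 0.493, -0.493]
ft_force: [-0.5, -0.3, 1.3]
opening: 0.426
```

Emit:
arm_command:
  targets: [-0.001, 0, 0, 0, 0, 0, 0.06, 0, 0, 0, 0, 0, 0, 0.06, 0, 0, 0, 0, 0, 0, 0.06, 0, 0, 0, 0, 0, 0, 0.06, 0, 0, 0, 0, 0, 0, 0.06]

```text
time: 19.02
position: [0.5094, -0.1996, 0.0145]
tcp_rot: [-0.507, 0.507, -0.493, 0.493]
ft_force: [0.7, 0.2, 0.3]
opening: 0.65
```

Run:
```python
from h import *
from bench import read_state
s=read_state();print(s["time"],s["position"],s["ft_force"],s["opening"])
print(goal(s,(.657,.1615,.14),-88.4))
```

```text
19.0167 [ 0.50937865 -0.19955897  0.01445414] [0.71880813 0.16329492 0.34809549] 0.6500722243562427
(array([-0.3569, -0.1255,  0.1575]), array([ 0.02, -0.02, -0.01]))
```

Emit:
arm_command:
  targets: [0, -0.03, 0, 0, 0, 0, 0.065, 0, -0.07, 0, 0, 0, 0, 0.0919, 0, -0.11, 0, 0, 0, 0, 0.0919, -0.02, -0.1255, 0.008, 0, 0, 0, 0.0919, -0.357, -0.1255, 0.1575, 0, 0, 0, 0.0919, -0.357, -0.1255, 0.1575, 0, 0, 0, 0.0919, -0.357, -0.1255, 0.1575, 0, 0, 0, 0.0919, -0.357, -0.1255, 0.1575, 0, 0, 0, 0.0919, -0.357, -0.1255, 0.1575, 0, 0, 0, 0.0919, -0.357, -0.1255, 0.1575, 0, 0, 0, 0.0919, -0.357, -0.1255, 0.1575, 0, 0, 0, 0.0919, -0.357, -0.1255, 0.1575, 0, 0, 0, 0.0919, -0.357, -0.1255, 0.1575, 0, 0, 0, 0.0919, -0.357, -0.1255, 0.1575, 0, 0, 0, 0.0919, -0.357, -0.1255, 0.1575, 0, 0, 0, 0.0919, -0.357, -0.1255, 0.1575, 0, 0, 0, 0.0919, -0.357, -0.1255, 0.1575, 0, 0, 0, 0.0919]

```text
time: 20.43
position: [0.6568, 0.1602, 0.14]
tcp_rot: [-0.506, 0.507, -0.493, 0.493]
ft_force: [0.6, 1.1, -0.5]
opening: 0.999
```

Run:
```python
from h import *
from bench import read_state
import pickle
s=read_state();p,d=imaging.capture("wrist");cv2.imwrite("pics/w8.png",p[:,:,::-1])
print(s["time"],s["position"],s["opening"])
P=cloud("wrist",d,s);m=(P[...,2]>.061)&(P[...,2]<.07)&(d>0)&(abs(P[...,0]-.657)<.03)&(abs(P[...,1]-.161)<.03);m[290:]=0
q=P[m];print(m.sum(),q.min(0),q.max(0),(q.min(0)+q.max(0))/2)
print(goal(s,(.657,.1615,.026),-88.4))
p,d=imaging.capture("side");cv2.imwrite("pics/s2.png",p[:,:,::-1])
P=cloud("side",d);m=(P[...,0]>.48)&(P[...,0]<.55)&(abs(P[...,1]+.197)<.045)&(P[...,2]>.024)&(P[...,2]<.035);m[:250]=0;q=P[m];print(m.sum(),q.min(0),q.max(0),(q.min(0)+q.max(0))/2,np.median(q[:,2]))
```

```text
20.4333 [0.65679574 0.16023053 0.13998474] 0.9994431591058507
595 [0.64134825 0.14539609 0.06103911] [0.67346543 0.176587   0.06654885] [0.65740684 0.16099155 0.06379398]
(array([-0.0013,  0.114 ,  0.0003]), array([ 0.03, -0.1 ,  0.02]))
287 [ 0.48897841 -0.21852138  0.02406114] [ 0.54334368 -0.1786259   0.03152729] [ 0.51616104 -0.19857364  0.02779421] 0.027716321263964425
```

View pics/s2.png

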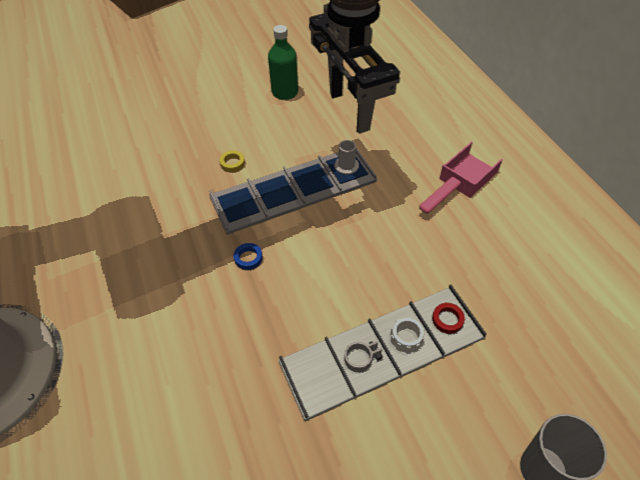

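View pics/w8.png

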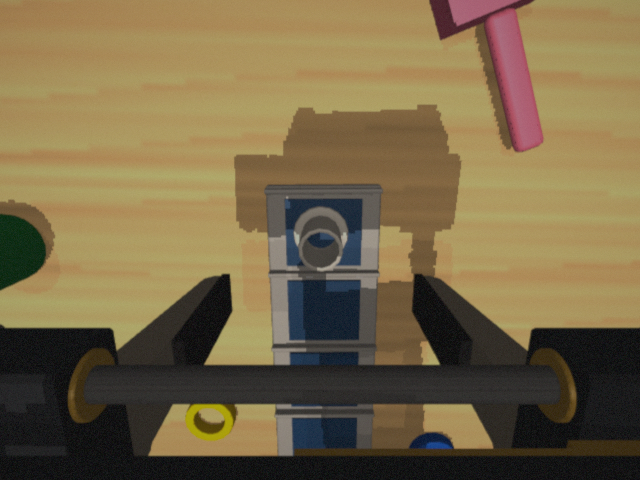

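Side view: the clamp (360,356), nut (407,334) and gasket (449,318) each sit mid-bay. The tailpiece is still in the grey rack (347,157). I grip it by the tube, above the flange.

Emit:
arm_command:
  targets: [-0.001, 0.03, 0, 0, 0, 0, 0.0919, -0.001, 0.06, 0, 0, 0, 0, 0.0919, -0.001, 0.085, 0, 0, 0, 0, 0.0919, -0.001, 0.102, 0, 0, 0, 0, 0.0919, -0.001, 0.11, 0, 0, 0, 0, 0.0919, -0.001, 0.113, 0, 0, 0, 0, 0.0919, -0.001, 0.113, 0, 0, 0, 0, 0.0919, -0.001, 0.113, 0, 0, 0, 0, 0.02, -0.001, 0.113, 0, 0, 0, 0, 0.02, -0.001, 0.113, 0, 0, 0, 0, 0.02, -0.001, 0.113, 0, 0, 0, 0, 0.02, -0.001, 0.113, 0, 0, 0, 0, 0.02, -0.001, 0.113, 0, 0, 0, 0, 0.02, -0.001, 0.113, 0, 0, 0, 0, 0.02, -0.001, 0.113, 0, 0, 0, 0, 0.02, -0.001, 0.113, 0, 0, 0, 0, 0.02, -0.001, 0.113, 0, 0, 0, 0, 0.02, -0.001, 0.113, 0, 0, 0, 0, 0.02]

```text
time: 22.03
position: [0.657, 0.1625, 0.0271]
tcp_rot: [-0.507, 0.507, -0.493, 0.493]
ft_force: [-0.2, -0.6, -0.6]
opening: 0.345
```

Run:
```python
from h import *
from bench import read_state
s=read_state();print(s["time"],s["position"],s["ft_force"],s["opening"])
print(goal(s,(.4445,-.2005,.14),-88.4))
```

```text
22.0333 [0.65700237 0.16247661 0.02705071] [-0.16345658 -0.6018513  -0.61095816] 0.3450793230897668
(array([ 0.357 , -0.1129, -0.2225]), array([ 0.01, -0.02,  0.01]))
```

Emit:
arm_command:
  targets: [0, -0.03, 0, 0, 0, 0, 0.02, 0, -0.07, 0, 0, 0, 0, 0.02, 0, -0.1, 0, 0, 0, 0, 0.02, 0.02, -0.113, -0.012, 0, 0, 0, 0.02, 0.357, -0.113, -0.2225, 0, 0, 0, 0.02, 0.357, -0.113, -0.2225, 0, 0, 0, 0.02, 0.357, -0.113, -0.2225, 0, 0, 0, 0.02, 0.357, -0.113, -0.2225, 0, 0, 0, 0.02, 0.357, -0.113, -0.2225, 0, 0, 0, 0.02, 0.357, -0.113, -0.2225, 0, 0, 0, 0.02, 0.357, -0.113, -0.2225, 0, 0, 0, 0.02, 0.357, -0.113, -0.2225, 0, 0, 0, 0.02, 0.357, -0.113, -0.2225, 0, 0, 0, 0.02, 0.357, -0.113, -0.2225, 0, 0, 0, 0.02, 0.357, -0.113, -0.2225, 0, 0, 0, 0.02, 0.357, -0.113, -0.2225, 0, 0, 0, 0.02, 0.357, -0.113, -0.2225, 0, 0, 0, 0.02, 0.357, -0.113, -0.2225, 0, 0, 0, 0.02]

```text
time: 23.53
position: [0.445, -0.1993, 0.14]
tcp_rot: [0.507, -0.507, 0.493, -0.493]
ft_force: [-0.5, -0.6, -1.1]
opening: 0.348
```

Run:
```python
from h import *
from bench import read_state
s=read_state();print(s["time"],s["position"],s["opening"]);print(goal(s,(.4445,-.2005,.0245),-88.4))
p,d=imaging.capture("wrist");cv2.imwrite("pics/w9.png",p[:,:,::-1])
```

```text
23.5333 [ 0.4449897  -0.19932123  0.13996587] 0.34783633517129436
(array([ 0.0012,  0.1155, -0.0005]), array([ 0.  ,  0.07, -0.03]))
```

View pics/w9.png

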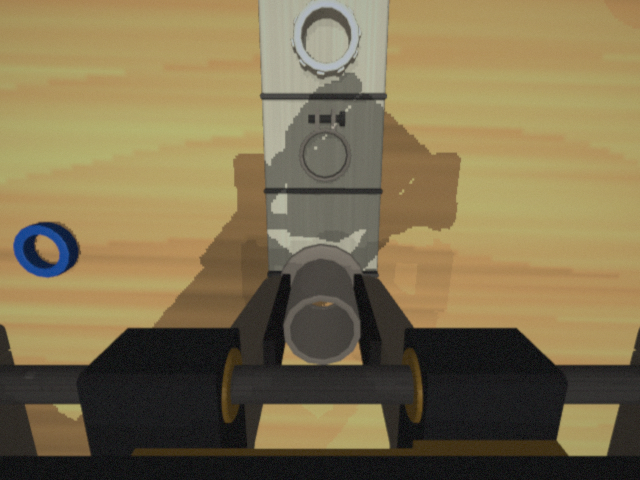

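Emit:
arm_command:
  targets: [0.0005, 0.03, -0.0005, 0, 0, 0, 0.02, 0.0005, 0.06, -0.0005, 0, 0, 0, 0.02, 0.0005, 0.085, -0.0005, 0, 0, 0, 0.02, 0.0005, 0.1, -0.0005, 0, 0, 0, 0.02, 0.0005, 0.109, -0.0005, 0, 0, 0, 0.02, 0.0005, 0.113, -0.0005, 0, 0, 0, 0.02, 0.0005, 0.115, -0.0005, 0, 0, 0, 0.02, 0.0005, 0.115, -0.0005, 0, 0, 0, 0.02, 0.0005, 0.115, -0.0005, 0, 0, 0, 0.02, 0.0005, 0.115, -0.0005, 0, 0, 0, 0.02, 0.0005, 0.115, -0.0005, 0, 0, 0, 0.02, 0.0005, 0.115, -0.0005, 0, 0, 0, 0.02]

```text
time: 24.58
position: [0.4444, -0.2013, 0.0257]
tcp_rot: [0.507, -0.507, 0.493, -0.493]
ft_force: [-0.3, 0.5, -0.9]
opening: 0.341
```

Emit:
arm_command:
  targets: [0, 0.0008, 0, 0, 0, 0, 0.02, 0, 0.0008, 0, 0, 0, 0, 0.02, 0, 0.0008, 0, 0, 0, 0, 0.02]

```text
time: 24.83
position: [0.444, -0.2009, 0.0243]
tcp_rot: [0.507, -0.507, 0.493, -0.493]
ft_force: [-0.1, -0.2, -1.2]
opening: 0.344
```

Emit:
arm_command:
  targets: [0, 0.0004, 0, 0, 0, 0, 0.02, 0, 0.0004, 0, 0, 0, 0, 0.02, 0, 0.0004, 0, 0, 0, 0, 0.0919, 0, 0.0004, 0, 0, 0, 0, 0.0919, 0, 0.0004, 0, 0, 0, 0, 0.0919, 0, 0.0004, 0, 0, 0, 0, 0.0919, 0, 0.0004, 0, 0, 0, 0, 0.0919, 0, 0.0004, 0, 0, 0, 0, 0.0919, 0, -0.03, 0, 0, 0, 0, 0.0919, 0, -0.07, 0, 0, 0, 0, 0.0919, 0, -0.11, 0, 0, 0, 0, 0.0919, 0, -0.15, 0, 0, 0, 0, 0.0919, 0, -0.19, 0, 0, 0, 0, 0.0919, 0, -0.225, 0, 0, 0, 0, 0.0919, 0, -0.225, 0, 0, 0, 0, 0.0919, 0, -0.225, 0, 0, 0, 0, 0.0919]

```text
time: 26.17
position: [0.4452, -0.2019, 0.2518]
tcp_rot: [0.507, -0.507, 0.491, -0.495]
ft_force: [0.7, 0.4, -0.4]
opening: 0.998
```

Run:
```python
from h import *
from bench import read_state
s=read_state();print(s["time"],s["position"],s["opening"],s["ft_force"])
c=np.array([.552,-.197]);a=np.radians(1.6);r=np.array([[np.cos(a),-np.sin(a)],[np.sin(a),np.cos(a)]])
ims=[]
for n in("side","wrist","scene"):
    s=read_state();p,d=imaging.capture(n);ims.append(p[:,:,::-1]);ss=s if n=="wrist" else None
    P=cloud(n,d,ss);L=(P[...,:2]-c)@r
    for nm,bx,z0,z1 in(("gasket",.108,.021,.03),("nut",.036,.031,.04),("clamp",-.036,.024,.034),("tail",-.108,.058,.07)):
        m=(abs(L[...,0]-bx)<.034)&(abs(L[...,1])<.046)&(d>0)&(P[...,2]>z0)&(P[...,2]<z1)
        if m.sum()<20: continue
        q=np.c_[L[m]-[bx,0],P[m][:,2]];print(n,nm,m.sum(),"offset",((q.min(0)+q.max(0))/2)[:2].round(4),"size",(q.max(0)-q.min(0))[:2].round(4),"ztop",np.median(q[:,2]).round(4))
cv2.imwrite("pics/fs.png",cv2.resize(ims[0][250:430,250:520],None,fx=2.9,fy=2.9));cv2.imwrite("pics/fw.png",ims[1])
```

```text
26.1667 [ 0.44517157 -0.20185254  0.25177125] 0.9976811207226878 [ 0.67440122  0.3654311  -0.36940797]
side gasket 453 offset [ 0.0008 -0.0012] size [0.0467 0.0478] ztop 0.0239
side nut 366 offset [ 0.0009 -0.0016] size [0.0465 0.0477] ztop 0.0337
side clamp 291 offset [-0.0002 -0.0004] size [0.0538 0.0399] ztop 0.0276
side tail 184 offset [-0.0009 -0.    ] size [0.0308 0.0315] ztop 0.0618
wrist gasket 418 offset [-0.0159 -0.0019] size [0.0129 0.0405] ztop 0.0238
wrist nut 874 offset [ 0.0014 -0.0019] size [0.0468 0.0471] ztop 0.0336
wrist clamp 439 offset [ 0.0007 -0.0014] size [0.0535 0.039 ] ztop 0.0276
wrist tail 287 offset [ 0.0007 -0.0008] size [0.0309 0.0303] ztop 0.0614
scene gasket 228 offset [0.001  0.0013] size [0.0462 0.0485] ztop 0.0236
scene nut 171 offset [0.0015 0.002 ] size [0.0467 0.048 ] ztop 0.0335
scene clamp 151 offset [-0.0001  0.0013] size [0.0541 0.0434] ztop 0.027
scene tail 90 offset [-0.0001  0.0019] size [0.0326 0.0346] ztop 0.0612
```

View pics/fs.png

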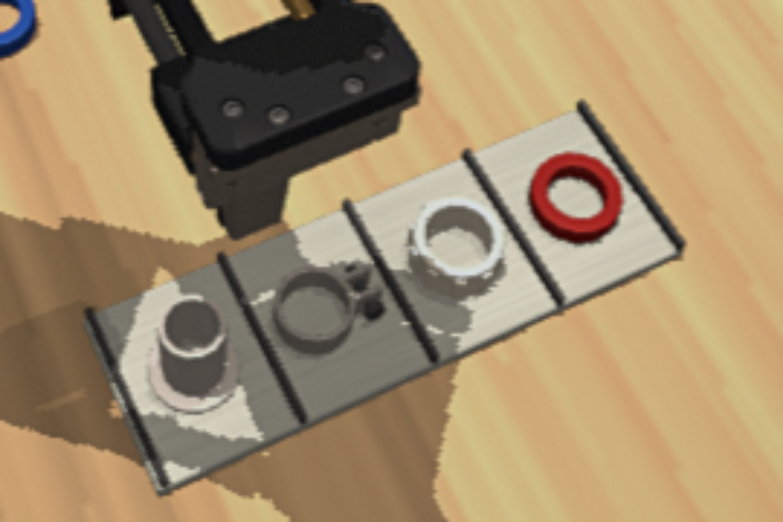

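View pics/fw.png

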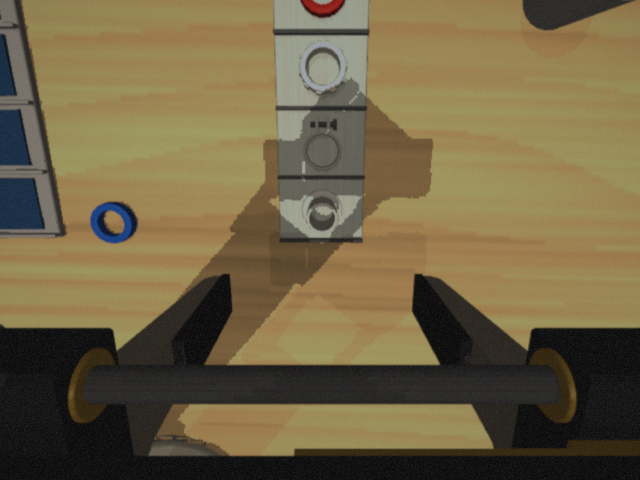

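All four parts are flat and within about 2 mm of their bay centres, and the gripper is clear at z = 0.25. I'm handing the job in.

```bash
python3 -c "
from bench import ticket;print(ticket.close_job())"
```

```text
the job is handed in; nothing more can be done
None
```

All four parts are in the aluminium rack in reverse order, and I handed the job in at about 26 s. From the robot outward, the bays now hold the tailpiece, clamp, nut and red gasket. I left the blue and yellow rings alone.

**Last checks:** the final depth views put every part within about 2 mm of its bay centre. Top heights were 24, 34, 28 and 61–62 mm for gasket, nut, clamp and tailpiece, which fits each part resting flat on the 10 mm plate. The gripper was open and clear at z = 0.25, and no force reading showed more than light contact.

**Disagreements:**
- **Between cameras:** they differed by 1–3 mm in position; for example, the scene camera put the parts 1–2 mm to the left where the other two put them up to 2 mm to the right.
- **Gasket in the last wrist view:** it was cut off by the picture edge, so its 16 mm offset reading there is not valid. The side and scene views both showed the gasket centred.
- **Part tops before grasping:** triangulating the tops of three parts gave heights 2–4 mm lower than the depth readings. I went by the depth readings, which matched the heights you gave.

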